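Restock the button dispenser and pin its chute

TASK

Restock the button dispenser: put one spare horn button from the enamel tray flat into every empty pocket of the white block, leaving the buttons that are already there in their pockets, and surplus spares off the block. Only when all six pockets are full, swing the tin chute by its knob until its eye lies over the fixed knuckle, then take the brass pin from its stand and thread it down through both holes until its head rests on the eye. Leave the buckle and the darning egg undisturbed.

Things in the scene. Friction and masses are not known exactly. Their poses are not given: they have to be found in the camera images.
- dispenser: the button dispenser, fixed to the counter: a white enamel pocket block (120 x 180 mm, top at z = 14 mm) with six round pockets in 2 rows of 3 on a dark steel base plate (6 mm thick); the chute on its swivel post stands beside it (local +y). Origin: under the middle of the pocket block, on the counter; local x and y level, z up.
- pocket1 (a point): pocket 1, round, 38 mm wide, 4 mm deep, floor at z = 10 mm; the point is where the middle of a seated button lies: 6 mm above the pocket floor (z = 16 mm), at local (-30, -60) mm of the dispenser.
- pocket2 (a point): pocket 2, round, 38 mm wide, 4 mm deep, floor at z = 10 mm; the point is where the middle of a seated button lies: 6 mm above the pocket floor (z = 16 mm), at local (-30, 0) mm of the dispenser.
- pocket3 (a point): pocket 3, round, 38 mm wide, 4 mm deep, floor at z = 10 mm; the point is where the middle of a seated button lies: 6 mm above the pocket floor (z = 16 mm), at local (-30, 60) mm of the dispenser.
- pocket4 (a point): pocket 4, round, 38 mm wide, 4 mm deep, floor at z = 10 mm; the point is where the middle of a seated button lies: 6 mm above the pocket floor (z = 16 mm), at local (30, -60) mm of the dispenser.
- pocket5 (a point): pocket 5, round, 38 mm wide, 4 mm deep, floor at z = 10 mm; the point is where the middle of a seated button lies: 6 mm above the pocket floor (z = 16 mm), at local (30, 0) mm of the dispenser.
- pocket6 (a point): pocket 6, round, 38 mm wide, 4 mm deep, floor at z = 10 mm; the point is where the middle of a seated button lies: 6 mm above the pocket floor (z = 16 mm), at local (30, 60) mm of the dispenser.
- chute (a joint): swing of the tin chute about its upright post (at local (0, 250) mm of the dispenser), rad: 0 = the hole of its eye exactly over the hole of the fixed knuckle; positive = swung aside, clockwise from above, the knob moving towards the robot. Turns from -0.25 to 1.4, has no stop at 0, and stays where it is left (friction 0.05 N m, no spring).
- chute_knob (a point): top centre of the chute's upright wooden knob: a cylinder 18 mm wide, 42 mm tall (top at z = 94 mm, foot on the crossbar at 52 mm), 127 mm from the post's axis, at (-90, -90) mm from it in the dispenser's axes at joint 0. The trough's wall stands 50 mm beside it, its top at 95 mm there, rising to 165 mm at the chute's high rear end.
- knuckle (a point): centre of the hole at the top (z = 36 mm) of the fixed knuckle: a 30 mm steel cube with an upright hole 13 mm wide, 30 mm deep. The chute's eye, a 30 x 30 x 12 mm plate (underside z = 40 mm, top 52 mm) with a 13 mm hole, 124 mm from the post, swings over it. With the pin home, its head rests on the eye and its tip lies 28 mm below this point.
- pin: brass hinge pin: shaft 10 mm wide, 44 mm long with a 5 mm tapered tip, topped by a cylindrical head 18 mm wide and 24 mm tall; 68 mm in all, about 60 g. Origin: the tip's end; z runs up to the head. At the start it stands head up in a fixed wooden block 50 x 50 x 48 mm with a 13 mm hole; the head's underside rests on the block's top (z = 48 mm).
- spare1: a spare horn button: disc 32 mm in diameter, 12 mm thick, about 14 g, alike on both faces, lying at the start in the fixed shallow white enamel tray (220 x 160 mm, inner floor at z = 3 mm, rim 3 mm thick with its top at z = 8 mm). Origin: the disc's centre (z = 9 mm when lying in the tray); z is the disc's axis.
- spare2: a spare horn button: disc 32 mm in diameter, 12 mm thick, about 14 g, alike on both faces, lying at the start in the fixed shallow white enamel tray (220 x 160 mm, inner floor at z = 3 mm, rim 3 mm thick with its top at z = 8 mm). Origin: the disc's centre (z = 9 mm when lying in the tray); z is the disc's axis.
- spare3: a spare horn button: disc 32 mm in diameter, 12 mm thick, about 14 g, alike on both faces, lying at the start in the fixed shallow white enamel tray (220 x 160 mm, inner floor at z = 3 mm, rim 3 mm thick with its top at z = 8 mm). Origin: the disc's centre (z = 9 mm when lying in the tray); z is the disc's axis.
- spare4: a spare horn button: disc 32 mm in diameter, 12 mm thick, about 14 g, alike on both faces, lying at the start in the fixed shallow white enamel tray (220 x 160 mm, inner floor at z = 3 mm, rim 3 mm thick with its top at z = 8 mm). Origin: the disc's centre (z = 9 mm when lying in the tray); z is the disc's axis.
- spare5: a spare horn button: disc 32 mm in diameter, 12 mm thick, about 14 g, alike on both faces, lying at the start in the fixed shallow white enamel tray (220 x 160 mm, inner floor at z = 3 mm, rim 3 mm thick with its top at z = 8 mm). Origin: the disc's centre (z = 9 mm when lying in the tray); z is the disc's axis.
- stock1: a horn button like the spares, already seated in pocket 1 at the start, or absent (then pocket 1 starts empty). Origin: the disc's centre; z is the disc's axis. It stays there.
- stock2: a horn button like the spares, already seated in pocket 2 at the start, or absent (then pocket 2 starts empty). Origin: the disc's centre; z is the disc's axis. It stays there.
- stock3: a horn button like the spares, already seated in pocket 3 at the start, or absent (then pocket 3 starts empty). Origin: the disc's centre; z is the disc's axis. It stays there.
- stock4: a horn button like the spares, already seated in pocket 4 at the start, or absent (then pocket 4 starts empty). Origin: the disc's centre; z is the disc's axis. It stays there.
- stock5: a horn button like the spares, already seated in pocket 5 at the start, or absent (then pocket 5 starts empty). Origin: the disc's centre; z is the disc's axis. It stays there.
- stock6: a horn button like the spares, already seated in pocket 6 at the start, or absent (then pocket 6 starts empty). Origin: the disc's centre; z is the disc's axis. It stays there.
- buckle: bystander: bronze overcoat buckle 70 x 60 x 8 mm lying on the counter. Origin: under its middle.
- darning_egg: bystander: wooden darning egg standing on its flat end, 48 mm wide, 60 mm tall. Origin: under its middle.
Mind the look-alikes: they are no part of the job. What is shaped like the spare5 but turquoise is not meant. What is shaped like the spare3 but red is not meant.

How it is judged:
By the outcome, as a careful person would: the job done as asked, in the order asked, and still so for the second after the job is handed in, with the robot touching nothing.
Of stock1, stock2, stock3, stock4, stock5, stock6 only 1 to 3 are there at a start; the rules pass over those that are not, and their reading is None.
At some moment in a run one of spare1, spare2, spare3, spare4, spare5 may be knocked a few centimetres aside while the robot is not near it.
It also fails if it takes over 210 s, if anything falls off the work surface, if the arm or the gripper's body presses on something with over 40 N, if the wrist force passes 120 N, or if a joint passes its speed limit or range.

ROBOT

A 7-joint arm with a two-finger parallel gripper is mounted at the origin on the work surface. World frame = base frame: x ahead of the robot, y to its left, z up, the work surface at z = 0. Lengths are in m, angles in rad, forces in N, time in s.
With the tool pointing down it reaches from about 0.4 to 0.875 m from the base axis. Payload 4.4 kg.
Tool frame: the origin (TCP) lies at the centre of the arm's flange, where the gripper is bolted on; the fingertips stand tip_extent ahead of it and the grasp point (between the pads) lies 155 mm ahead of it (tip_extent is the distance from the TCP to the fingertips, in m); z points along the fingers, y is the line along which they close (so a half turn about z gives the same grasp; the last joint's range is limited). The gripper opens to 85 mm and grips with 20 to 120 N. Pads are 22 mm wide; open, the fingers measure 114 mm over their backs; the gripper's body (76 mm by 85 mm) begins 54 mm behind the grasp point. The pads swing forward as they close: fully open they stand 13 mm farther back than shut.
Start: joints at [-1.31, 0.628, 0.038, 1.517, -0.027, 0.996, -0.02], TCP at [0.209, 0.616, 0.405] pointing down, gripper open.
Joint ranges: [-3.06, 3.06], [-0.37, 2.12], [-1.25, 1.32], [0.18, 2.47], [-1.1, 4.24], [0.23, 1.98], [-2.94, 2.94]. Speed limits (rad/s): [2.57, 2.57, 3.14, 3.14, 3.14, 3.14, 3.14].

INTERFACE

Orientations are given as a rotation vector (axis times angle).
In Python, from cell import move_to, servo_line, set_joints, gripper_open, gripper_close, wait, ik, capture, camera_model, IKError, hand_in, current_t, current_joint_positions, current_dq, current_joint_efforts, current_tool_pos, current_tool_rot, current_force, current_ft_torque, current_width, current_grasp_force, tip_extent gives the robot as it stands. The module is installed in compiled form; this text tells all that it offers. Calls block until the motion is done:
- move_to(position, orientation): joint-space move of the TCP to a pose.
- servo_line(position, orientation=None, velocity=0.15): straight line of the TCP; orientation=None keeps the orientation; velocity is the mean speed in m/s.
- set_joints(angles): joint-space move.
- gripper_open() and gripper_close(newtons=None): open the fingers fully, or close them until they stop; newtons is the grip in N (None keeps the last).
- wait(seconds).
- ik(position, orientation): joint angles nearest the present ones, or None.
- capture(name): name is "side" or "top" or "wrist"; returns the picture (400x640x3 uint8, blue, green, red); there is no depth.
- camera_model(name): a dict with "intrinsics" (3x3 intrinsics, pixels), "eye" and "rotation" of the camera in the world; the wrist camera has in their place "tool_from_camera" (4x4, takes a point from camera to tool coordinates, whose origin is the TCP and whose axes are the flange's). Camera axes: x right, y down, z forward; pixel columns grow to the right and rows downward; lengths in m; the calibration is good to about 2 mm. A picture is of the moment at which its call begins: read the wrist's pose just before it. camera_model takes no time and is no camera call.
A pose or a line that the arm cannot do raises IKError and nothing moves.
- hand_in(): hands the job in; it is judged then, once.
Readings, each from a call of its own:
- current_t(): time.
- current_joint_positions(): joint angles.
- current_dq(): joint speeds.
- current_joint_efforts(): joint torques, N m.
- current_tool_pos(): TCP position.
- current_tool_rot(): TCP orientation.
- current_force(): force on the tool from outside, world axes, zero at the start.
- current_ft_torque(): the same for the moment, N m.
- current_width(): finger opening in m.
- current_grasp_force(): force on a finger pad.
Only numpy, scipy, OpenCV 4.12 (cv2) and the standard library are available. Lean on these libraries where they do the work, as an engineer would, in place of code of your own. Each camera call takes 0.05 s, during which the arm holds its last target. There are 200 camera calls.

## Working session

There is one attempt and no reset: what is moved stays moved. The work goes in short steps, each a Python script; the robot and the scene stay as the last script left them, time stands still between calls to the robot, and variables do not carry over. Pictures are saved under pics/ and viewed, at most 14 in all, crops included, and the job is handed in when it is done.

```bash
mkdir -p pics; ls; python3 - <<'E'
from cell import *
import cv2
for n in ("top","side"):
    cv2.imwrite(f"pics/{n}0.png",capture(n)); m=camera_model(n); print(n,m)
print(camera_model("wrist"),tip_extent() if callable(tip_extent) else tip_extent,current_tool_rot(),current_t())
E
```

```text
pics
top {'intrinsics': array([[404.51309685,   0.        , 316.82254604],
       [  0.        , 404.51309685, 199.62859108],
       [  0.        ,   0.        ,   1.        ]]), 'eye': array([ 0.51888096, -0.07591875,  1.13347572]), 'rotation': array([-2.19880674,  2.20243574, -0.09670404])}
side {'intrinsics': array([[414.43483986,   0.        , 320.1849608 ],
       [  0.        , 414.43483986, 199.13044511],
       [  0.        ,   0.        ,   1.        ]]), 'eye': array([ 0.33947649, -0.85428857,  0.54687781]), 'rotation': array([-2.08917953,  0.3264144 , -0.19484187])}
{'intrinsics': array([[303.2799569 ,   0.        , 324.09946932],
       [  0.        , 303.2799569 , 205.71828103],
       [  0.        ,   0.        ,   1.        ]]), 'tool_from_camera': array([[ 2.45621033e-04, -9.47495502e-01, -3.19769000e-01,
         8.17182952e-02],
       [ 9.99998939e-01,  6.91817422e-04, -1.28177880e-03,
         2.38710128e-04],
       [ 1.43570141e-03, -3.19768346e-01,  9.47494667e-01,
         3.14069853e-02],
       [ 0.00000000e+00,  0.00000000e+00,  0.00000000e+00,
         1.00000000e+00]])} 0.1734 [-5.10993138e-01 -3.09945764e+00  2.62661457e-03] 0.1
```

View pics/top0.png

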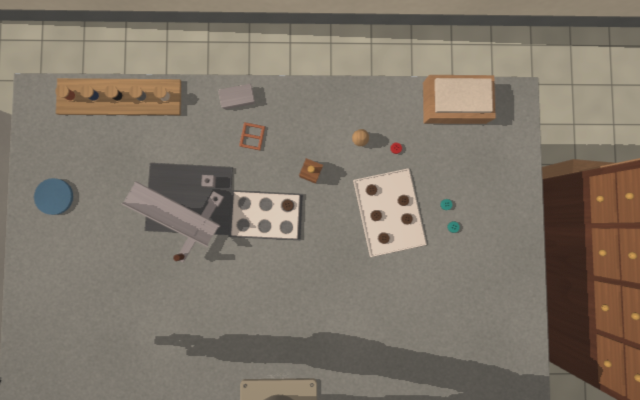

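View pics/side0.png

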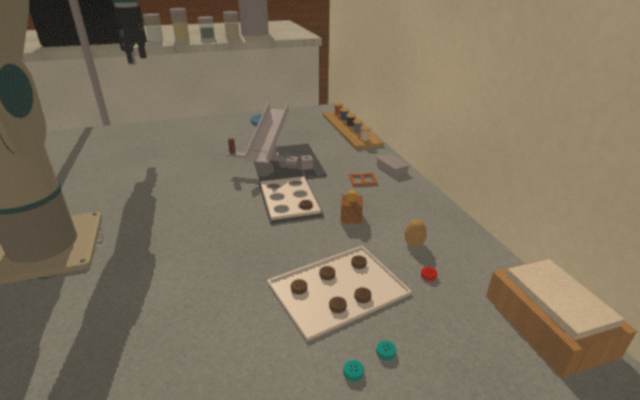

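```bash
cat > h.py <<'E'
from cell import *
import numpy as np, cv2
from scipy.spatial.transform import Rotation as R
def cam(n):
    m=camera_model(n); K=m["intrinsics"]
    if n=="wrist":
        T=np.eye(4); T[:3,:3]=R.from_rotvec(current_tool_rot()).as_matrix(); T[:3,3]=current_tool_pos()
        T=T@m["tool_from_camera"]; return K,T[:3,:3],T[:3,3]
    r=np.array(m["rotation"]); r=R.from_rotvec(r).as_matrix() if r.shape==(3,) else r
    return K,r,np.array(m["eye"])
def px2w(c,uv,z):
    K,r,e=c; d=r@np.linalg.solve(K,[uv[0],uv[1],1.]); return e+d*(z-e[2])/d[2]
def w2px(c,p):
    K,r,e=c; q=K@(r.T@(np.array(p)-e)); return q[:2]/q[2]
def blobs(mask,amin,amax):
    cs,_=cv2.findContours(mask.astype(np.uint8),cv2.RETR_EXTERNAL,cv2.CHAIN_APPROX_NONE)
    return [c for c in cs if amin<=cv2.contourArea(c)<=amax]
def cen(c):
    m=cv2.moments(c); return np.array([m["m10"],m["m01"]])/m["m00"]
def down(yaw):  # tool z down; closing line (tool y) at angle yaw from world x
    y=np.array([np.cos(yaw),np.sin(yaw),0]); z=np.array([0,0,-1.]); return R.from_matrix(np.array([np.cross(y,z),y,z]).T).as_rotvec()
E
python3 - <<'E'
from h import *
im=cv2.imread("pics/top0.png"); cv2.imwrite("pics/top0c.png",cv2.resize(im[120:270,120:430],None,fx=2.58,fy=2.58,interpolation=cv2.INTER_CUBIC))
c=cam("top"); print(px2w(c,(317,200),0))
hsv=cv2.cvtColor(im,cv2.COLOR_BGR2HSV)
dark=(hsv[...,2]<75); 
tray=np.zeros(im.shape[:2],bool); tray[170:256,355:427]=1
for k in blobs(dark&tray,30,300): print("spare",cen(k).round(1),cv2.contourArea(k),px2w(c,cen(k),.012).round(4))
white=(hsv[...,2]>150)&(hsv[...,1]<60)
for k in blobs(white,800,9000):
    q=cv2.minAreaRect(k); print("white",q,[px2w(c,p,.014).round(4).tolist() for p in cv2.boxPoints(q)])
for u in [(243,203),(266,204),(288,205),(242,224),(265,226),(286,227)]: print(u,px2w(c,u,.016).round(4),im[u[1],u[0]])
E
```

```text
[ 0.59011276 -0.10390886  0.        ]
white ((265.3578796386719, 214.84291076660156), (64.91889953613281, 43.595542907714844), 2.8624050617218018) [[0.4932, 0.1304, 0.014], [0.6131, 0.1258, 0.014], [0.604, -0.0533, 0.014], [0.4838, -0.0474, 0.014]]
white ((170.9000244140625, 212.20001220703125), (93.02043151855469, 21.0190372467041), 26.56505012512207) [[0.5875, 0.4241, 0.014], [0.6393, 0.4, 0.014], [0.5245, 0.1708, 0.014], [0.4732, 0.1958, 0.014]]
white ((389.0881652832031, 212.14706420898438), (80.15580749511719, 58.02890396118164), 77.47119140625) [[0.6469, -0.2015, 0.014], [0.6825, -0.361, 0.014], [0.464, -0.4058, 0.014], [0.4301, -0.2479, 0.014]]
white ((626.0, 104.5), (37.0, 26.0), 90.0) [[0.917, -0.956, 0.014], [0.9175, -1.0323, 0.014], [0.8093, -1.0265, 0.014], [0.809, -0.9506, 0.014]]
white ((593.0, 104.5), (37.0, 38.0), 90.0) [[0.9163, -0.842, 0.014], [0.917, -0.9531, 0.014], [0.809, -0.9477, 0.014], [0.8086, -0.8373, 0.014]]
white ((555.5, 103.5), (37.0, 33.0), 90.0) [[0.9186, -0.7403, 0.014], [0.9192, -0.8363, 0.014], [0.8115, -0.8317, 0.014], [0.8111, -0.7362, 0.014]]
wh
[... 2037 characters left out ...]
(104.0, 57.5), (31.0, 40.0), 90.0) [[1.0338, 0.549, 0.014], [1.0348, 0.4381, 0.014], [0.9457, 0.4357, 0.014], [0.945, 0.546, 0.014]]
white ((62.0, 57.0), (30.0, 40.0), 90.0) [[1.0328, 0.6649, 0.014], [1.0338, 0.5546, 0.014], [0.9478, 0.5516, 0.014], [0.947, 0.6615, 0.014]]
white ((20.0, 60.0), (38.0, 40.0), 90.0) [[1.0347, 0.7803, 0.014], [1.0356, 0.6705, 0.014], [0.9271, 0.6661, 0.014], [0.9264, 0.7753, 0.014]]
(243, 203) [0.581  0.1005 0.016 ] [78 81 84]
(266, 204) [0.5782 0.0372 0.016 ] [103 108 114]
(288, 205) [ 0.5753 -0.0234  0.016 ] [46 60 80]
(242, 224) [0.5233 0.1027 0.016 ] [73 76 79]
(265, 226) [0.5176 0.0397 0.016 ] [104 109 114]
(286, 227) [ 0.5147 -0.018   0.016 ] [103 108 113]
```

View pics/top0c.png

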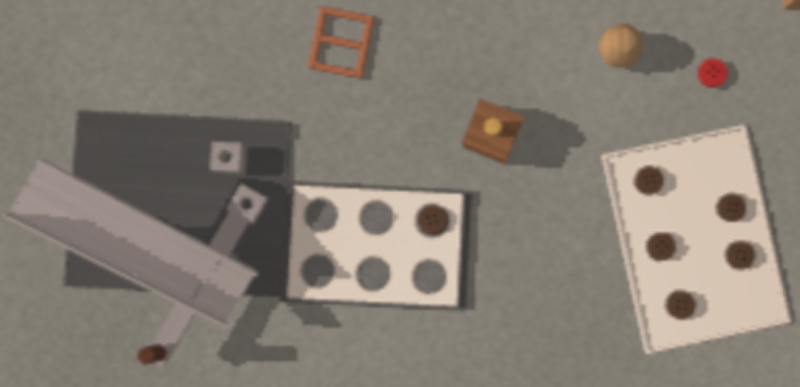

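Top view: spares are the dark-brown discs in the tray at px (372,189), (404,200), (376,215), (407,218), (384,238). Look-alikes are red (397,148) and turquoise (447,204), (454,227), plus the stock button at (288,205) in pocket 4. Pockets 1, 2, 3, 5 and 6 are empty. Next, a close view from the wrist.

```bash
python3 - <<'E'
from h import *
print(tip_extent, current_width())
move_to([.555,-.305,.42],down(0)); 
print(current_joint_positions().round(2) if hasattr(current_joint_positions(),'round') else current_joint_positions())
c=cam("wrist"); im=capture("wrist"); cv2.imwrite("pics/w1.png",im)
hsv=cv2.cvtColor(im,cv2.COLOR_BGR2HSV)
for k in blobs(hsv[...,2]<75,300,3000):
    print(cen(k).round(1),cv2.contourArea(k),cv2.minEnclosingCircle(k)[1],px2w(c,cen(k),.015).round(4))
gripper_close(20); print(tip_extent() if callable(tip_extent) else tip_extent,current_width()); gripper_open()
move_to([.55,.05,.42],down(0)); c=cam("wrist"); im=capture("wrist"); cv2.imwrite("pics/w2.png",im)
np.save("c2.npy",np.array([*c[1],c[2]])); print(current_t())
E
```

```text
0.1734 0.08565946268196234
[-0.    0.72  0.84  1.56 -0.58  1.12  0.97]
[310.3 210.3] 335.0 10.921944618225098 [ 0.5382 -0.3544  0.015 ]
[349.5 203.9] 344.5 11.04367446899414 [ 0.5891 -0.3455  0.015 ]
[267.2 161. ] 393.0 11.739394187927246 [ 0.4857 -0.2898  0.015 ]
[316.9 144.8] 396.5 11.86337947845459 [ 0.5474 -0.2698  0.015 ]
[375.6 134.6] 426.5 12.349188804626465 [ 0.6181 -0.2575  0.015 ]
[484.5 145.1] 1419.0 33.0152473449707 [ 0.7514 -0.2698  0.015 ]
0.1734 -0.00015717711602432604
6.5083
```

View pics/w1.png

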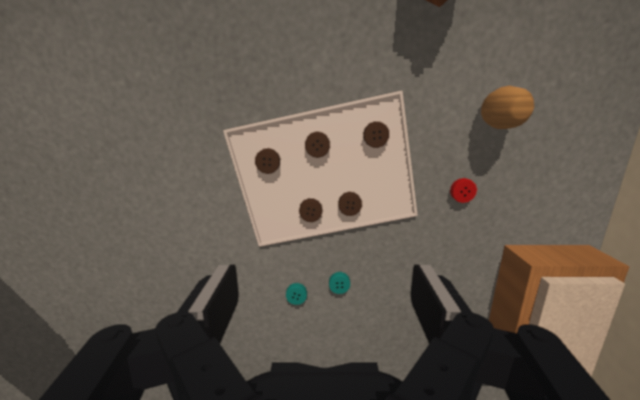

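View pics/w2.png

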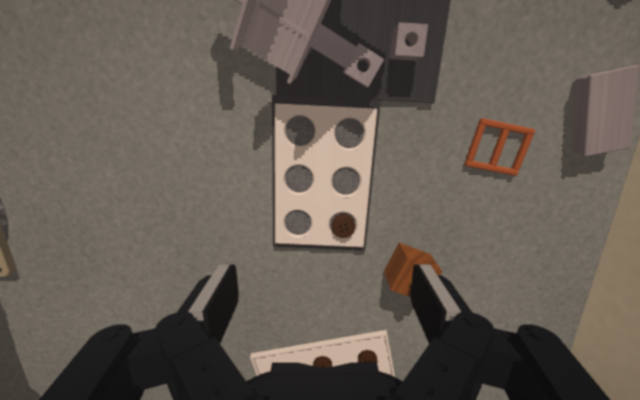

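```bash
python3 - <<'E'
from h import *
a=np.load("c2.npy"); cw=(camera_model("wrist")["intrinsics"],a[:3],a[3]); ct=cam("top")
def holes(im,c,roi,tag,f):
    hsv=cv2.cvtColor(im,cv2.COLOR_BGR2HSV); m=np.zeros(im.shape[:2],bool); x0,x1,y0,y1=roi; m[y0:y1,x0:x1]=1
    k=max(blobs((hsv[...,2]>130)&(hsv[...,1]<75)&m,500,30000),key=cv2.contourArea)
    w=np.array([px2w(c,p[0],.014)[:2] for p in k],np.float32)*1000
    q=cv2.minAreaRect(w); print(tag,"rect",q)
    return k
holes(cv2.imread("pics/w2.png"),cw,(260,390,95,255),"wrist",1)
holes(cv2.imread("pics/top0.png"),ct,(228,305,185,245),"top",1)
im=cv2.imread("pics/w2.png")
for u,z in [((298,222),.014),((299,178.5),.012),((346,180.5),.012),((343,225),.022),((411.5,39.5),.036),((363.5,65),.052)]: print(u,px2w(cw,u,z).round(4))
for u,z in [((120+225/2.58,120+157/2.58),.036),((120+247/2.58,120+203/2.58),.052),((120+152/2.58,120+353/2.58),.094),((120+493/2.58,120+127/2.58),.072)]: print("top",u,px2w(ct,u,z).round(4))
o=np.array([.5485,.0389]);Rz=lambda t:np.array([[np.cos(t),-np.sin(t)],[np.sin(t),np.cos(t)]])
print("post",o+Rz(-.05)@[0,.25])
E
```

```text
wrist rect ((548.7872314453125, 36.880149841308594), (179.6942901611328, 120.24246978759766), 87.08519744873047)
top rect ((548.4156494140625, 39.21258544921875), (180.59185791015625, 121.55388641357422), 86.9643325805664)
(298, 222) [ 0.5164 -0.0193  0.014 ]
(299, 178.5) [0.5192 0.0394 0.012 ]
(346, 180.5) [0.5791 0.0367 0.012 ]
(343, 225) [ 0.5757 -0.0205  0.022 ]
(411.5, 39.5) [0.642  0.1926 0.036 ]
(363.5, 65) [0.5913 0.1668 0.052 ]
top (207.2093023255814, 180.85271317829458) [0.6401 0.1944 0.036 ]
top (215.73643410852713, 198.68217054263567) [0.5906 0.1672 0.052 ]
top (178.91472868217053, 256.8217054263566) [0.4404 0.2485 0.094 ]
top (311.08527131782944, 169.2248062015504) [ 0.6671 -0.0867  0.072 ]
post [0.56099479 0.28858757]
```

```bash
cat >> h.py <<'E'
O=np.array([.5487,.0375]); YAW=-.0518
def loc(x,y):
    c,s=np.cos(YAW),np.sin(YAW); return O+[c*x-s*y,s*x+c*y]
POCK={1:(-.03,-.06),2:(-.03,0),3:(-.03,.06),4:(.03,-.06),5:(.03,0),6:(.03,.06)}
def goto(xy,z,yaw):
    q=np.array(current_joint_positions()); best=None
    for k in (-1,0,1):
        s=ik([*xy,z],down(yaw+k*np.pi))
        if s is not None:
            d=np.abs(np.array(s)-q).max()
            if best is None or d<best[0]-.05: best=(d,yaw+k*np.pi)
    if best is None: raise IKError(f"no ik {xy} {z} {yaw}")
    move_to([*xy,z],down(best[1]))
def line(xy,z,v=.15): servo_line([*xy,z],velocity=v)
def spares():
    goto((.555,-.305),.42,0); c=cam("wrist"); im=capture("wrist")
    V=cv2.cvtColor(im,cv2.COLOR_BGR2HSV)
    ks=blobs((V[...,2]<75),200,700)
    return [px2w(c,cen(k),.012)[:2] for k in ks if .41<px2w(c,cen(k),.012)[0]<.70 and px2w(c,cen(k),.012)[1]<-.19],im
def pick(near,yaw):
    s,_=spares(); p=min(s,key=lambda a:np.linalg.norm(a-near)); print("spares",np.round(s,3).tolist(),"pick",p.round(4))
    goto(p,.26,yaw); line(p,.176,.1); gripper_close(30); print("width",round(current_width(),4),"F",np.round(current_force(),1))
    line(p,.30,.2)
def place(n,yawl):
    p=loc(*POCK[n]); goto(p,.28,YAW+yawl); line(p,.205,.2); line(p,.1845,.05); print("down F",np.round(current_force(),1),"w",round(current_width(),4))
    gripper_open(); line(p,.30,.2); print("t",current_t())
E
python3 - <<'E'
from h import *
pick((.486,-.290),np.pi/2); place(3,0)
goto((.55,.03),.42,0); c=cam("wrist"); im=capture("wrist"); cv2.imwrite("pics/w3.png",im)
E
```

```text
spares [[0.538, -0.355], [0.589, -0.347], [0.485, -0.29], [0.547, -0.27], [0.619, -0.258]] pick [ 0.4853 -0.2903]
width 0.0306 F [-1.2 -0.1  3.8]
down F [-3.4 -0.3 25.3] w 0.0305
t 15.05
```

View pics/w3.png

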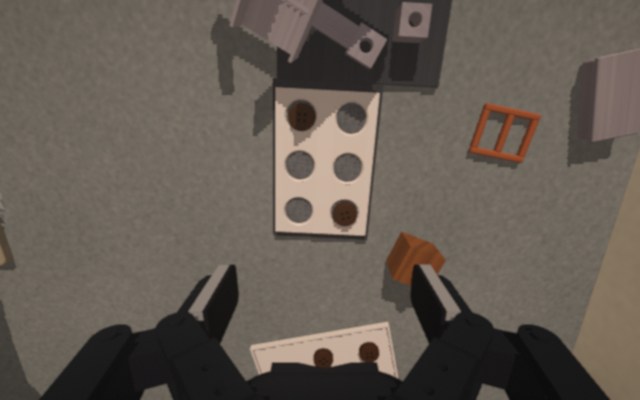

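```bash
python3 - <<'E'
from h import *
line((.55,.03),.42)if 0 else None
goto(loc(-.03,.05)+[0,-.03],.33,0); c=cam("wrist"); im=capture("wrist")
K=c[0]; np.save("c4.npy",np.array([*c[1],c[2]]))
for n in POCK: 
    u=w2px(c,[*loc(*POCK[n]),.014]); print(n,u.round(1))
u=w2px(c,[*loc(-.03,.06),.014]).astype(int); x,y=max(u[0]-60,0),max(u[1]-50,0)
cv2.imwrite("pics/w4.png",cv2.resize(im[y:y+150,x:x+200],None,fx=4,fy=4,interpolation=cv2.INTER_CUBIC)); print(x,y)
hsv=cv2.cvtColor(im,cv2.COLOR_BGR2HSV)
for k in blobs((hsv[...,2]<75)&(hsv[...,1]>70),200,1500): print(cen(k).round(1),px2w(c,cen(k),.019).round(4),cv2.contourArea(k))
for p in (3,4): print(p,loc(*POCK[p]))
E
```

```text
1 [318.3 264.6]
2 [321.1 211.3]
3 [324.3 150.8]
4 [374.7 267.2]
5 [381.1 214.3]
6 [388.4 154.2]
264 100
[375.2 267.5] [ 0.5751 -0.0213  0.019 ] 645.0
[325.4 152.2] [0.5229 0.0985 0.019 ] 875.5
3 [0.52184685 0.09897283]
4 [ 0.57555315 -0.02397283]
```

View pics/w4.png

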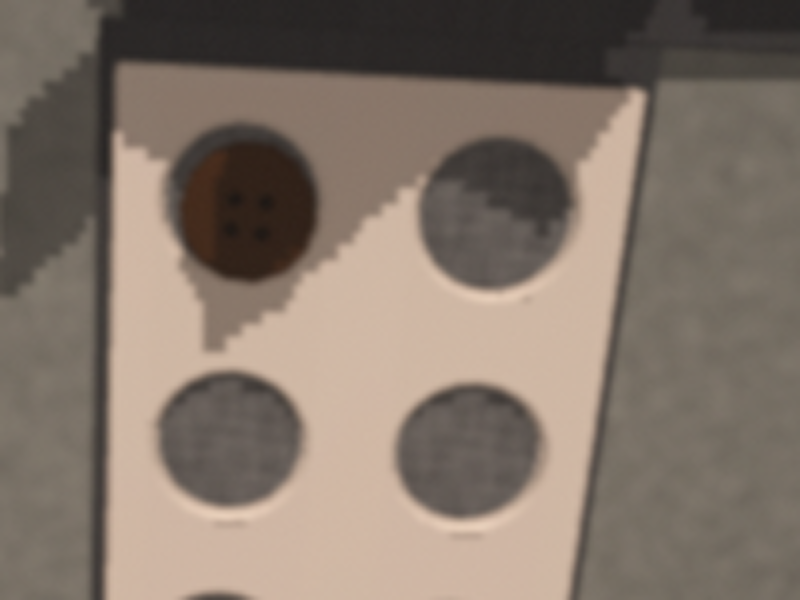

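The button lies in pocket 3 at crop (245,210), towards the +x/-y edge. I'll nudge the assumed block y and probe the height with a gentle press.

```bash
sed -i 's/O=np.array(\[.5487,.0375\])/O=np.array([.5486,.0387])/' h.py; cat >> h.py <<'E'
def probe(n,yawl=0,zmin=.193):
    p=loc(*POCK[n]); goto(p,.26,YAW+yawl); gripper_close(20); line(p,.204,.15); f0=current_force()[2]; z=.204
    while z>zmin:
        z-=.001; line(p,z,.03); f=current_force()[2]-f0
        if abs(f)>6: break
    print("probe",n,"z",round(z,4),"tip",round(current_tool_pos()[2]-.1734,4),"f",round(f,1)); line(p,.26,.2); gripper_open()
E
python3 - <<'E'
from h import *
probe(3); print(current_t())
E
```

```text
probe 3 z 0.194 tip 0.022 f 15.4
21.725
```

Pocket 3's button is at 22 mm, so it is fully seated. Filling the rest.

```bash
sed -i 's/line(p,.1845,.05)/line(p,.186,.05)/' h.py; python3 - <<'E'
from h import *
pick((.547,-.27),np.pi/2); place(6,np.pi/4); 
pick((.618,-.2575),np.pi/2); place(5,np.pi/4)
s,im=spares(); cv2.imwrite("pics/w5.png",im); print(np.round(s,3).tolist())
E
```

```text
spares [[0.538, -0.355], [0.589, -0.346], [0.547, -0.27], [0.619, -0.258]] pick [ 0.5473 -0.2699]
width 0.03 F [-1.   1.6  3.4]
down F [-0.4  1.2  7.7] w 0.0304
t 30.525
spares [[0.619, -0.26], [0.589, -0.348], [0.538, -0.357]] pick [ 0.6186 -0.2598]
width 0.0306 F [-0.8  1.3  3.8]
down F [-1.7  0.9  9.5] w 0.0306
t 39.1417
[[0.589, -0.348], [0.538, -0.357]]
```

```bash
python3 - <<'E'
from h import *
pick((.538,-.357),-np.pi/4); place(2,np.pi/4)
pick((.589,-.348),np.pi/4); place(1,np.pi/4)
goto((.55,.03),.42,0); c=cam("wrist"); im=capture("wrist"); u=w2px(c,[*O,.014]).astype(int)
cv2.imwrite("pics/w6.png",cv2.resize(im[u[1]-100:u[1]+100,u[0]-130:u[0]+130],None,fx=3,fy=3,interpolation=cv2.INTER_CUBIC))
hsv=cv2.cvtColor(im,cv2.COLOR_BGR2HSV)
for k in blobs((hsv[...,2]<75)&(hsv[...,1]>70),200,1500): print(cen(k).round(1),px2w(c,cen(k),.019).round(4),cv2.contourArea(k))
for p in POCK: print(p,loc(*POCK[p]).round(4))
E
```

```text
spares [[0.589, -0.348], [0.538, -0.357], [0.575, -0.486]] pick [ 0.5381 -0.3568]
width 0.0306 F [-0.2  0.6  5.2]
down F [-1.2  0.4 10.9] w 0.0304
t 47.7083
spares [[0.589, -0.348]] pick [ 0.5893 -0.3481]
width 0.0304 F [-0.1  1.2  4.3]
down F [-0.8  0.9 12.5] w 0.0303
t 55.825
[408.5 350.7] [0.42   0.3038 0.019 ] 346.5
[343.7 223.2] [0.5233 0.095  0.019 ] 404.5
[299.  222.6] [0.5817 0.0942 0.019 ] 370.5
[347.6 180.6] [0.5198 0.038  0.019 ] 411.0
[300.  177.9] [0.5789 0.0346 0.019 ] 405.5
[352.  132.1] [ 0.5161 -0.0209  0.019 ] 465.0
[301.5 127.9] [ 0.5757 -0.0257  0.019 ] 470.0
1 [ 0.5155 -0.0197]
2 [0.5186 0.0403]
3 [0.5217 0.1002]
4 [ 0.5755 -0.0228]
5 [0.5786 0.0371]
6 [0.5817 0.0971]
```

View pics/w6.png

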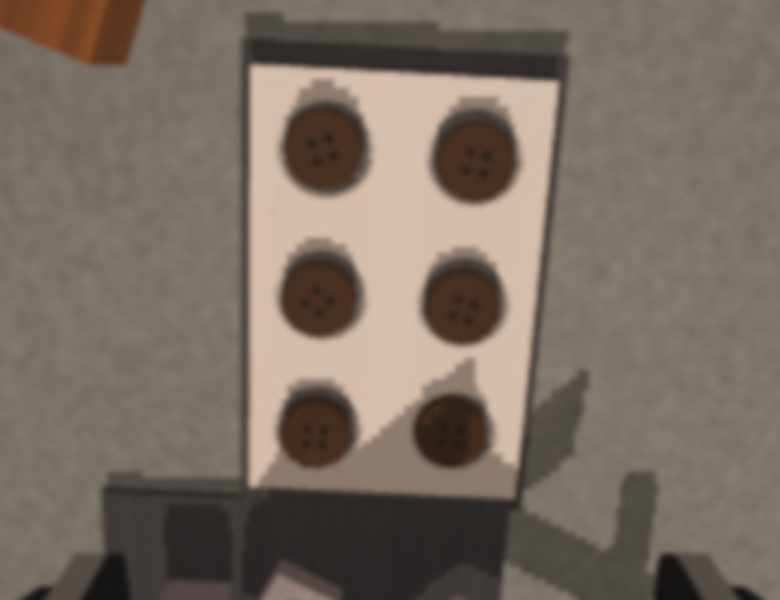

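All six pockets show a button, flat. Now a quick height probe of the new four, then close views of the knuckle and pin from two opposite yaws to cancel the wrist camera bias.

```bash
cat >> h.py <<'E'
def views(xyz,h,yaw=0):
    """pictures from two opposite yaws with the target near the tool axis -> [(cam, crop 100x100, corner)]"""
    out=[]
    for k in (0,np.pi):
        s=ik([*xyz[:2],h],down(yaw+k))
        if s is None: print("no ik view",k); continue
        move_to([*xyz[:2],h],down(yaw+k)); wait(.15); c=cam("wrist"); im=capture("wrist"); u=w2px(c,xyz).round().astype(int)
        x,y=max(u[0]-50,0),max(u[1]-50,0); out.append((c,im[y:y+100,x:x+100],np.array([x,y])))
    return out
E
python3 - <<'E'
from h import *
import pickle
for n in (6,5,2,1): probe(n,np.pi/4,.1945)
print(current_t())
k=views((.643,.194,.036),.36); p=views((.667,-.087,.072),.36)
pickle.dump((k,p),open("kp.pkl","wb"))
cv2.imwrite("pics/kp.png",cv2.resize(np.hstack([np.pad(a[1],((0,100-a[1].shape[0]),(0,100-a[1].shape[1]),(0,0))) for a in k+p]),None,fx=2 if 0 else 1.99,fy=1.99,interpolation=cv2.INTER_CUBIC))
print([a[2] for a in k+p],current_t())
E
```

```text
probe 6 z 0.194 tip 0.0221 f 12.8
probe 5 z 0.194 tip 0.0221 f 12.5
probe 2 z 0.194 tip 0.022 f 16.1
probe 1 z 0.194 tip 0.022 f 15.4
78.7083
[array([274, 139]), array([274, 140]), array([273, 154]), array([275, 151])] 84.3083
```

View pics/kp.png

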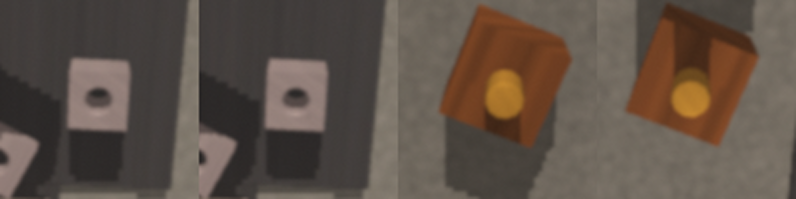

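```bash
python3 - <<'E'
from h import *
import pickle
k,p=pickle.load(open("kp.pkl","rb"))
for a in k+p: print(a[0][1].round(2).tolist(),a[0][2].round(4))
for a in k:
    g=cv2.cvtColor(a[1],cv2.COLOR_BGR2GRAY); m=np.zeros(g.shape,bool); m[38:60,38:62]=1
    for b in blobs((g<105)&m,15,200): e=cv2.boundingRect(b); print("hole",cen(b).round(1),cv2.contourArea(b),e,px2w(a[0],cen(b)+a[2],.036).round(4))
    m[:]=0;m[25:68,30:68]=1
    b=max(blobs((g>115)&m,100,2000),key=cv2.contourArea); q=cv2.minAreaRect(np.array([px2w(a[0],t[0]+a[2],.036)[:2]*1000 for t in b],np.float32)); print("cube",q)
for a in p:
    h=cv2.cvtColor(a[1],cv2.COLOR_BGR2HSV); print(h[50,47],h[30,50])
    for b in blobs((h[...,1]>140)&(h[...,2]>150),30,900): e=cv2.minEnclosingCircle(b); print("head",cen(b).round(1),cv2.contourArea(b),cv2.boundingRect(b),px2w(a[0],cen(b)+a[2],.072).round(4))
print(current_joint_positions())
E
```

```text
[[1.0, -0.0, -0.0], [-0.0, -0.95, -0.32], [-0.0, 0.32, -0.95]] [0.6432 0.2751 0.3278]
[[1.0, -0.0, 0.0], [0.0, -0.95, -0.32], [0.0, 0.32, -0.95]] [0.6434 0.2761 0.3286]
[[1.0, 0.0, 0.0], [0.0, -0.95, -0.32], [0.0, 0.32, -0.95]] [ 0.6674 -0.0021  0.3287]
[[-1.0, -0.0, 0.0], [-0.0, 0.95, 0.32], [-0.0, 0.32, -0.95]] [ 0.6673 -0.1688  0.3285]
hole [49.1 48.7] 93.0 (43, 44, 13, 10) [0.6418 0.195  0.036 ]
cube ((642.0819702148438, 196.39064025878906), (35.059608459472656, 28.57345962524414), 88.97827911376953)
hole [48.1 48.7] 91.0 (42, 44, 13, 10) [0.6415 0.1951 0.036 ]
cube ((641.90966796875, 196.53692626953125), (35.1835823059082, 28.86296844482422), 89.03424835205078)
[ 17 191 172] [ 11 178 113]
head [53.  46.9] 287.0 (45, 35, 17, 24) [ 0.6696 -0.0839  0.072 ]
[ 18 190 180] [ 11 160  70]
head [46.7 49.8] 234.5 (38, 41, 19, 18) [ 0.6695 -0.0877  0.072 ]
[ 0.47764144  0.80317113 -0.72823897  1.4797234   0.57424109  1.07974934
  2.76859921]
```

```bash
sed -i 's/O=np.array(\[.5486,.0387\])/O=np.array([.5486,.0380])/' h.py; cat >> h.py <<'E'
POST=loc(0,.25); KN=loc(.085,.160)
def knob(j): a=np.radians(225)+YAW-j; return POST+.127*np.array([np.cos(a),np.sin(a)])
def kyaw(j): return np.radians(90)+YAW-j
def grabknob(j0,j1,z=.24):
    p=knob(j0); move_to([*p,.42],down(kyaw(j0))); line(p,.29,.2); line(p,z,.08); gripper_close(30); print("w",round(current_width(),4),"F",np.round(current_force(),1))
    n=max(2,int(abs(j1-j0)/.05)+1)
    for j in np.linspace(j0,j1,n)[1:]: servo_line([*knob(j),z],down(kyaw(j)),velocity=.06)
    print("F",np.round(current_force(),1),np.round(current_tool_pos(),4)); gripper_open(); line(knob(j1),.42,.2)
E
python3 - <<'E'
from h import *
print(POST,KN,knob(.465))
for j in (.465,.2,0): print(j,[ik([*knob(j),z],down(kyaw(j))) is not None for z in (.42,.24)])
grabknob(.465,0.0)
a=views((*KN,.052),.36)
for i,v in enumerate(a): print(v[0][1][0].round(2),v[2])
import pickle; pickle.dump(a,open("eye.pkl","wb"))
cv2.imwrite("pics/eye.png",cv2.resize(np.hstack([v[1] for v in a]),None,fx=3.9,fy=3.9,interpolation=cv2.INTER_CUBIC)); print(current_t())
E
```

```text
[0.56154421 0.28766467] [0.64177028 0.19338436] [0.43909794 0.25396139]
0.465 [True, True]
0.2 [True, True]
0 [True, True]
w 0.0165 F [-1.3 -0.8  3.6]
F [-0.8 -1.   5.6] [0.4676 0.2021 0.2402]
[1. 0. 0.] [274 145]
[1. 0. 0.] [274 144]
94.3417
```

View pics/eye.png

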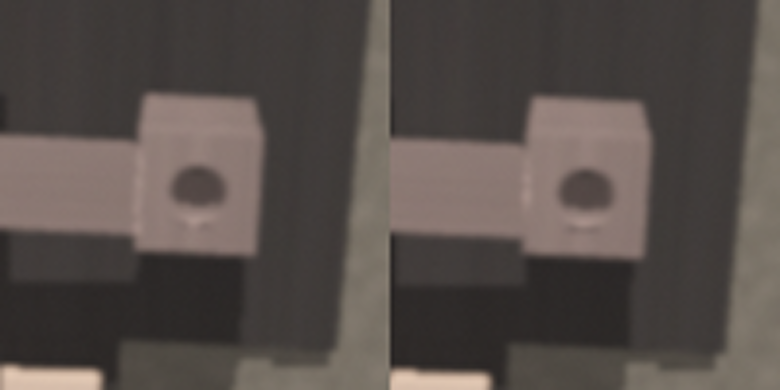

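The eye hole at crop (198,197) sits on the predicted knuckle point and is dark straight through, so they align within about 1 mm. Now the pin.

```bash
python3 - <<'E'
from h import *
y=-np.pi/2+YAW; P=np.array([.6695,-.0873])
print([ik([*q,z],down(y)) is not None for q in (P,KN) for z in (.225,.34)])
move_to([*KN,.42],down(0)); move_to([*P,.36],down(y)); line(P,.26,.2); line(P,.225,.06)
f0=np.array(current_force()); gripper_close(50); print("w",round(current_width(),4),"F",np.round(current_force()-f0,1))
line(P,.31,.1); print("F",np.round(current_force(),1),"w",round(current_width(),4))
line(KN,.33,.2)
wait(.3); cv2.imwrite("pics/pin_top.png",capture("top")); im=capture("side"); cv2.imwrite("pics/pin_side.png",cv2.resize(im[90:230,210:410],None,fx=4,fy=4,interpolation=cv2.INTER_CUBIC)); print(current_tool_pos(),current_force(),current_t())
E
```

```text
[True, True, True, True]
w 0.0163 F [ 0.4 -0.   1.7]
F [-0.3 -0.1 -2.1] w 0.0161
[0.6418245  0.19313283 0.32999632] [-0.27562868 -0.37290283 -0.03721299] 100.7917
```

View pics/pin_side.png

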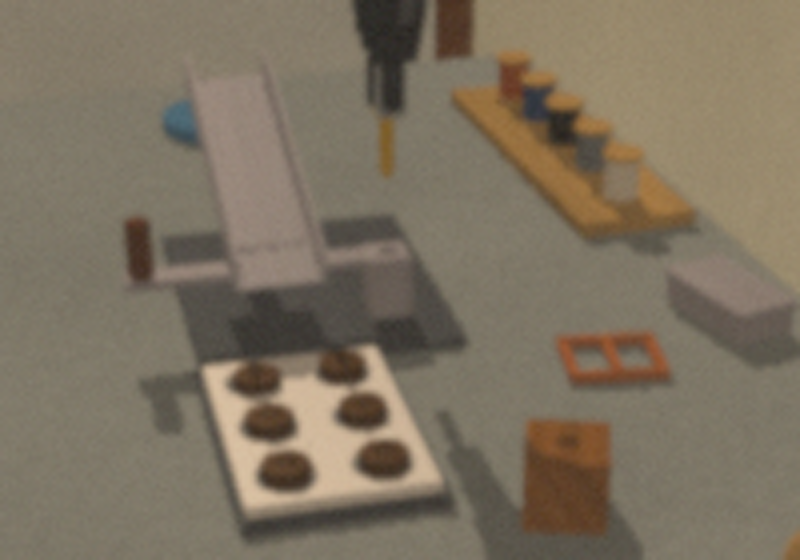

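The side view shows the pin held upright, tip at (388,175), above the eye hole at (388,247). Inserting it step by step with a force guard.

```bash
python3 - <<'E'
from h import *
f0=np.array(current_force()); xy=KN.copy(); line(xy,.28,.1); z=.28; ok=True
while z>.2285:
    z=max(z-.003,.2285); line(xy,z,.04); f=np.array(current_force())-f0; print(round(z,4),f.round(1),np.round(current_tool_pos(),4)[2])
    if f[2]>12 and z>.231: ok=False; break
print(ok,current_t())
E
```

```text
0.277 [ 0.4 -0.7 -0.6] 0.2774
0.274 [ 0.7  0.9 -1.8] 0.2739
0.271 [-0.5  0.5 -1.3] 0.2707
0.268 [ 0.4  0.1 -1.4] 0.2677
0.265 [ 0.3  0.  -0.3] 0.2647
0.262 [0.9 0.5 0.4] 0.2617
0.259 [ 0.4  0.3 -1. ] 0.2587
0.256 [-0.2 -0.6 -0.7] 0.2557
0.253 [ 0.5  0.3 -1.8] 0.2528
0.25 [0.3 0.  0. ] 0.2497
0.247 [-0.6 -0.2 -0.8] 0.2467
0.244 [ 0.1  1.  -1.3] 0.2437
0.241 [-0.2 -0.3 -0.9] 0.2407
0.238 [-0.6  0.7 -0.5] 0.2378
0.235 [ 0.4  0.2 -0.9] 0.2347
0.232 [ 0.6  0.2 -0.1] 0.2317
0.229 [0.5 0.5 2.2] 0.2293
0.2285 [ 0.7 -0.3  5.2] 0.2293
True 105.9417
```

It went in with no lateral force and the head is seated on contact at 0.229. Release, retreat and verify.

```bash
python3 - <<'E'
from h import *
gripper_open(); line(KN,.42,.15); move_to([.5,-.1,.45],down(0)); goto((.55,-.45),.45,0); wait(1)
s=capture("side"); t=capture("top")
cv2.imwrite("pics/fin.png",np.hstack([cv2.resize(s[90:230,220:420],(400,280)),cv2.resize(t[120:260,120:320],(400,280))])); print(current_t(),current_force())
E
```

```text
112.1 [ 0.12015831 -0.51561828 -0.2252136 ]
```

View pics/fin.png

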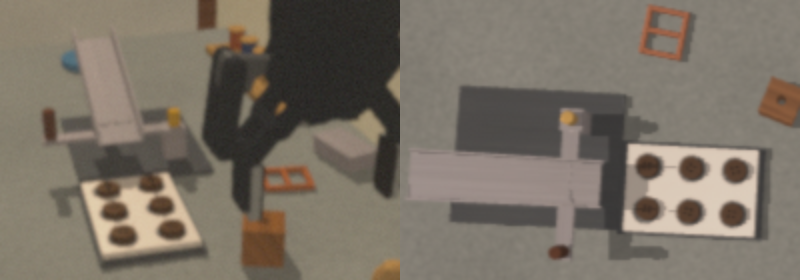

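The pin head stands on the eye at (174,118) left and (567,118) right. All six pockets are full, and the buckle and egg have not moved.

```bash
python3 -c "
from cell import *
print(hand_in())"
```

```text
the job is handed in; nothing more can be done
None
```

The job is handed in at about 112 s: the five empty pockets were filled so all six are full, the chute was then swung so its eye lies over the knuckle, and the pin is threaded with its head on the eye; the buckle and darning egg were not touched.

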